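# Set a hole punch on the mark

### The arm

A 6-joint arm with a two-finger parallel gripper is mounted at the origin on a cart in front of the work surface, level with it; the furniture and walls round the work are solid. World frame = base frame: x ahead of the robot, y to its left, z up, the work surface at z = 0. Lengths are in m, angles in rad, forces in N, time in s.
With the tool pointing down it reaches from about 0.225 to 0.875 m from the base axis. Payload 3.4 kg.
Tool frame: the origin (TCP) lies between the finger pads; the fingertips stand 8 mm ahead of it and the grasp point (between the pads) lies 11 mm behind it; z points along the fingers, y is the line along which they close (so a half turn about z gives the same grasp; the last joint's range is limited). The gripper opens to 85 mm and grips with 20 to 120 N. Pads are 22 mm wide; open, the fingers measure 114 mm over their backs; the gripper's body (76 mm by 85 mm) begins 54 mm behind the grasp point. The pads swing forward as they close: fully open they stand 13 mm farther back than shut.
Start: joints at [-1.449, 0.276, 1.505, -0, 1.361, -0.121], TCP at [0.138, -0.558, 0.239] pointing down, gripper open.
Joint ranges: [-2.89, 2.89], [-0.75, 2.08], [0.22, 2.7], [-1.18, 4.32], [0.11, 2.71], [-2.7, 2.7]. Speed limits (rad/s): [2.57, 2.57, 3.14, 3.14, 3.14, 3.14].

### API

Orientations are given as a unit quaternion [w, x, y, z].
In Python, from rig import manip gives the robot as it stands.
- The arm moves only by the tool move_arm, never from a script. Its argument "deltas" is a list that holds one entry, the list of rows, each a list of 5 numbers: the shift along the tool's x, y, z normalised to -1 to 1, where 1 is 80 cm, then the turn about the tool's z normalised to -1 to 1, where 1 is 120 degrees, then the closure, from -1 (fully open) to 1 (shut). In form: [[[tx, ty, tz, twist, grip], ...]]. A call has 1 to 12 rows; each row is the pose to reach, as a shift and turn from the pose commanded when the call began, along the tool's axes at that moment; what a row does not reach only later rows make up. A row lasts 1/10 s, in which the tool goes at most 50 mm and 8.59 degrees, less where a joint would pass 70% of its speed; a pose out of reach is approached as far as the arm can. A call with a number of a shift or a turn outside -1 to 1 is refused whole. A call with a gripper value outside its range is refused whole. The fingers move at their own pace and stop on an object; "squeeze" is the grip in N (left out, the last holds). Time passes only in rows, so rows that repeat a pose let the fingers close. It gives the time, the measured TCP pose, the force, the opening and the grip force at its end, in the units of the state.
- manip.get_state(): the state, without advancing time (a new reading comes with each control period).
- manip.get_image(name): name is "scene" or "top"; returns the picture (400x640x3 uint8, red, green, blue); there is no depth.
- manip.camera_params(name): a dict with "fx", "fy", "cx", "cy" (pixels), "R" (3x3) and "t" (3): a world point X has camera coordinates R X + t. Camera axes: x right, y down, z forward; pixel columns grow to the right and rows downward; lengths in m; the calibration is good to about 2 mm. A picture is of the moment at which its call begins. camera_params takes no time and is no camera call.
- manip.sign_off(): hands the job in; it is judged then, once.
The state is a dict: "clock": time; "qpos": joint angles; "qd": joint speeds; "effort": joint torques, N m; "position": TCP position; "ee_rot": TCP orientation; "contact_force": force on the tool from outside, world axes, zero at the start; "moment": the same for the moment, N m; "width": finger opening in m; "gripper_force": force on a finger pad.
Only numpy, scipy, OpenCV 4.12 (cv2) and the standard library are available. Lean on these libraries where they do the work, as an engineer would, in place of code of your own. Each camera call takes 0.05 s, during which the arm holds its last target. There are 200 camera calls.

### The job

Take the thickest of the three steel punches out of the wooden rack and set its lower (cutting) end on the ringed cross marked on the tilted board, centred on the cross and with the punch square to the board. Press gently, so that the sprung board gives about 5 mm (about 5 N) and never goes right down, and finish holding the punch there, in the gripper and pressed on the mark, ready for the hammer. Leave the other two punches in the rack, the tilt of the rest as it is, and the tin, spool and wax where they are.

Things in the scene. Friction and masses are not known exactly. Their poses are not given: they have to be found in the camera images.
- punch_thick_centre (a point): the thickest punch: plain steel rod, 105 mm long, 18 mm thick (it behaves as an 18 mm square bar with its flats along x and y of this frame), about 0.1 kg, loose. It stands upright, cutting end down, in one of the rack's holes, foot 7 mm and top 112 mm above the table top. Point: half-way along its axis, 52.5 mm from either end; z runs along the axis to the struck (upper) end
- punch_thick_tip (a point): the thickest punch: the centre of its flat lower (cutting) end; axes as above
- punch_mid_centre (a point): the middle punch, 105 mm long, 14 mm thick, standing in another hole of the rack; half-way along its axis
- punch_thin_centre (a point): the thin punch, 105 mm long, 10 mm thick, standing in another hole of the rack; half-way along its axis
- rack: light wooden block fixed to the table, 50 x 170 mm and 45 mm high, with three square 20 mm holes, 38 mm deep, in a row along its y axis at y = -55, 0 and 55 mm; which punch stands in which hole varies. Origin: centre of its underside, z up
- mark (a point): centre of the marked spot, a dark ring 26 mm across with a cross through it, on the top face of the hardboard plate (100 x 84 mm) on the sprung board of the work rest; the plate's centre is at x = -14, y = +10 mm from it, and four small dark dots lie nearer the robot. x and y lie in the face, z points out, square to it. It goes down with the board when pressed
- bed (a joint): how far the sprung board is pressed down into the rest, square to its face: 0 up (as at the start), 0.012 m right down. About 1.5 N starts it, and it then takes some 0.8 N more per mm: about 5 N at 5 mm
- table (a joint): tilt of the rest's table and board (rad), 0 level, growing as the far side rises, so that the board faces the robot; set at the start between 0.12 and 0.35 and held by a stiff friction hinge; not to be changed
- table_edge (a point): middle of the far upper edge of the tilting aluminium table (125 x 112 mm) under the board
- rest: the fixed steel base of the work rest, 150 x 150 mm, with two cheeks; the hinge line runs along its y axis, 60 mm up. Origin: centre of its underside, z up
- tin: wax tin, 68 mm across, 34 mm high, bystander; origin at the centre of its underside
- spool: spool of pale thread, 48 mm across, 90 mm high, bystander; origin at the centre of its underside
- wax: cake of beeswax, 37 x 53 x 20 mm, bystander; origin at the centre of its underside

How it is judged:
On the way:
1. the thickest punch is held by the gripper, clear above the rack (height (world z) of punch_thick_tip above 0.05 m and contact force between punch_thick and the fingers above 1 N), for 0.2 s.
At the end, for the whole second after the job is handed in: Thickest punch held in the gripper, its tip centre within 6 mm of the cross and its axis within 0.10 rad of square to the board, pressing 2 to 10 N, board 2.5 to 8.5 mm down; the robot itself off the board, the punch at rest, the other punches in the rack (distance between punch_thick_tip and mark below 0.006 m and angle between the z axis of punch_thick_tip and the z axis of mark, either way round below 0.1 rad and z of punch_thick_centre in the frame of mark above 0.04 m and contact force between punch_thick and bed between 2 and 10 N and value of joint bed between 0.0025 and 0.0085 m and contact force between punch_thick and the fingers above 1 N and contact force between bed and the arm below 0.3 N and contact force between bed and the fingers below 0.3 N and linear speed of punch_thick below 0.02 m/s and height (world z) of each of punch_mid_centre, punch_thin_centre below 0.07 m and horizontal distance between each of punch_mid_centre, punch_thin_centre and rack below 0.075 m); the arm keeps its last pose, push and grip.
It fails at once if the sprung board is pressed right down (value of joint bed above 0.0112 m).
It fails at once if the tilt of the rest is changed (far edge of the table shifted more than 5 mm) (distance of table_edge from where it was at the start of the episode above 0.005 m).
It fails at once if another punch is pulled out of the rack (height (world z) of any of punch_mid_centre, punch_thin_centre above 0.085 m).
It fails at once if a bystander (tin, spool, wax) is moved more than 30 mm (distance of any of tin, spool, wax from where it was at the start of the episode above 0.03 m).
It also fails if it takes over 32 s, if anything falls off the work surface, if the arm or the gripper's body presses on something with over 40 N, if the wrist force passes 120 N, or if a joint passes its speed limit or range.

## Working session

There is one attempt and no reset: what is moved stays moved. The work goes in short steps, Python scripts to look and compute and a tool call to move; the robot and the scene stay as the last step left them, time stands still between calls to the robot, and variables do not carry over. Pictures are saved under pics/ and viewed, at most 10 in all, crops included, and the job is handed in when it is done.

Besides the shell and the picture viewer there is one more tool, called after ">>>" as name(argument=value, ...) on one line, values as JSON. move_arm: Moves the arm, as the interface text tells. Scaled input: -1 to 1 covers 80 cm each way for a shift and 120 degrees each way for a turn. Its arguments: {"type":"object","properties":{"deltas":{"type":"array","items":{"type":"array","items":{"type":"array","items":{"type":"number","minimum":-1,"maximum":1}}}},"squeeze":{"type":"number"}},"required":["deltas"]}

```bash
mkdir -p pics; python3 - <<'E'
from rig import manip
import cv2,numpy as np
for n in("scene","top"):
    im=manip.get_image(n); cv2.imwrite(f"pics/{n}0.png",im[...,::-1]); p=manip.camera_params(n)
    R=np.array(p["R"]);print(n,p["fx"],p["fy"],p["cx"],p["cy"],R.round(3).tolist(),"C",(-R.T@np.array(p["t"])).round(3))
s=manip.get_state();print(s)
E
```

```text
scene 495.18126036815806 495.18126036815806 316.9666673399472 193.08941292426917 [[-0.476, -0.879, 0.009], [-0.413, 0.214, -0.885], [0.776, -0.425, -0.465]] C [-0.346  0.651  0.633]
top 367.41676557692017 367.41676557692017 318.2350948775554 201.07456998028866 [[0.003, -1.0, -0.012], [-0.983, -0.001, -0.186], [0.186, 0.012, -0.983]] C [0.413 0.122 0.924]
{'clock': 0.1, 'qpos': array([-1.44902660e+00,  2.76561859e-01,  1.50599741e+00, -9.23482846e-06,
        1.36071541e+00, -1.21038322e-01]), 'qd': array([-0.00082713, -0.00251168, -0.0033288 , -0.00171655,  0.0002844 ,
       -0.00059362]), 'effort': array([ 1.36517858e-03, -4.17700088e+01, -2.46404511e+01, -1.63428845e-04,
        5.79696833e-03,  4.77825939e-07]), 'position': array([ 0.13816132, -0.55768534,  0.23851267]), 'ee_rot': array([-8.41011902e-04,  9.92639110e-01,  1.21106932e-01, -4.82264415e-06]), 'contact_force': array([ 0.53277198,  0.51944433, -0.57324715]), 'moment': array([ 0.03108143, -0.0053393 , -0.00864022]), 'gripper_force': 0.0, 'width': 0.08527487040432}
```

View pics/scene0.png

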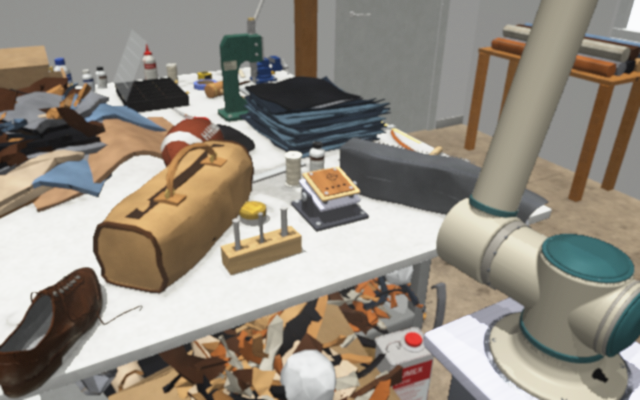

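View pics/top0.png

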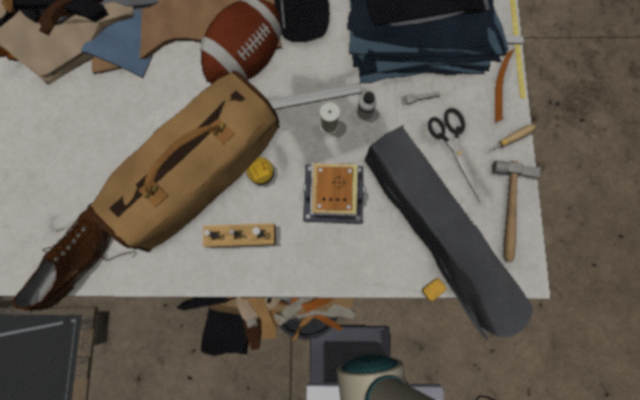

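The scene view shows the rack at (262,250) with three punches, and the work rest at (330,195). The top view shows the rack at (240,235), the rest at (335,192), the tin at (261,170), the spool at (330,115) and the wax at (433,289). Next I'll enlarge the rack and rest.

```bash
python3 - <<'E'
import cv2,numpy as np
a=cv2.imread("pics/scene0.png");b=cv2.imread("pics/top0.png")
f=lambda i,x,y,w,h,W,H:cv2.resize(i[y:y+h,x:x+w],(W,H),interpolation=cv2.INTER_CUBIC)
# scale 8 crops (50 x 37 px wide...)
cv2.imwrite("pics/c1.png",np.vstack([np.hstack([f(a,215,200,100,75,400,300),f(a,290,160,80,60,400,300)]),np.hstack([f(b,195,210,100,75,400,300),f(b,295,155,80,60,400,300)])]))
E
```

```text
(no output)
```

View pics/c1.png

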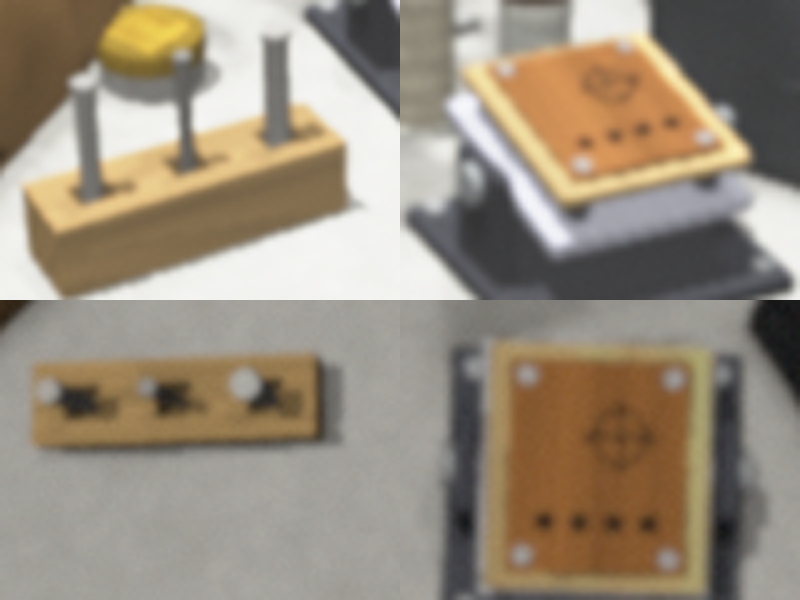

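The crops show that the thickest punch is the rightmost one, at the rack's -y end. Its top centre is at top (256.5,230.7) and scene (283.8,208.2). The mark is at top (339.2,182.6) and scene (332,176.8). The plate's four corner screws and four dots are also visible in both views, so I'll triangulate them.

```bash
cat >h.py <<'E'
from rig import manip
import cv2,numpy as np
def PM(n):
    p=manip.camera_params(n);K=np.array([[p["fx"],0,p["cx"]],[0,p["fy"],p["cy"]],[0,0,1]])
    R=np.array(p["R"]);t=np.array(p["t"]).reshape(3,1);return K,R,t
def proj(n,X):
    K,R,t=PM(n);c=K@(R@np.atleast_2d(X).T+t);return (c[:2]/c[2]).T
def tri(top,sc):
    P=[K@np.hstack([R,t]) for K,R,t in(PM("top"),PM("scene"))]
    X=cv2.triangulatePoints(P[0],P[1],np.array(top,float).T,np.array(sc,float).T);return (X[:3]/X[3]).T
def ray(n,uv,z):
    K,R,t=PM(n);C=-(R.T@t).ravel();d=R.T@np.linalg.inv(K)@np.r_[uv,1];return C+d*(z-C[2])/d[2]
E
python3 - <<'E'
from h import *
np.set_printoptions(precision=4,suppress=True)
T=lambda X,Y,x0,y0,s:[x0+X/s-.5+.5/s,y0+Y/s-.5+.5/s]
top=[T(x-400,y-300,295,155,5) for x,y in[(621,438),(527,374),(674,379),(668,560),(522,555),(544,522),(648,524)]]
sc=[T(x-400,y,290,160,5) for x,y in[(610,84),(506,68),(625,46),(705,138),(582,163),(586,143),(672,122)]]
X=tri(top,sc);print(X)
print("reproj",(proj("top",X)-top).round(1).tolist())
S=X[1:5];c=S.mean(0);u,s,v=np.linalg.svd(X-X.mean(0));n=v[2]*np.sign(v[2][2]);print("n",n,"tilt",np.arctan2(-n[0],n[2]),"resid",(X-X.mean(0))@n)
ex=(S[0]+S[1]-S[2]-S[3])/2;ey=(S[0]+S[3]-S[1]-S[2])/2;print("ex",ex,"ey",ey,np.linalg.norm(ex),np.linalg.norm(ey),"c",c, "tilt ex",np.arctan2(ex[2],np.hypot(*ex[:2])),"yaw",np.arctan2(ex[1],ex[0]),np.arctan2(-ey[0],ey[1]))
print("mark from c",c+.014*ex/np.linalg.norm(ex)-.010*ey/np.linalg.norm(ey))
pt=[T(x,y-300,195,210,4) for x,y in[(246,383),(49,390),(148,386)]];ps=[T(x,y,215,200,4) for x,y in[(275,33),(83,82),(183,56)]]
print("punch",tri(pt,ps));
for p,q in zip(pt,ps):print(ray("top",p,.112),ray("scene",q,.112))
print("rack corners z.045 top",[ray("top",T(x,y-300,195,210,4),.045)[:2].round(4).tolist() for x,y in[(34,365),(318,355),(318,438),(34,446)]])
print("rack corners scene",[ray("scene",T(x,y,215,200,4),.045)[:2].round(4).tolist() for x,y in[(24,187),(305,105),(346,144),(64,233)]])
E
```

```text
[[0.6139 0.0844 0.0955]
 [0.6429 0.1279 0.1017]
 [0.641  0.06   0.1   ]
 [0.5584 0.0627 0.0853]
 [0.5605 0.1303 0.0869]
 [0.5756 0.1198 0.0883]
 [0.5746 0.0719 0.0889]]
reproj [[0.1, 0.1], [0.1, 0.1], [0.0, 0.0], [0.1, 0.0], [0.0, 0.0], [0.2, 0.1], [0.1, 0.1]]
n [-0.1775 -0.0117  0.984 ] tilt 0.17849740768715947 resid [-0.0001  0.0003 -0.0002 -0.0001  0.0004 -0.0008  0.0005]
ex [ 0.0825 -0.0025  0.0148] ey [0.0019 0.0678 0.0016] 0.0838332242166726 0.06781753301498253 c [0.6007 0.0952 0.0935] tilt ex 0.1770840722610004 yaw -0.03067966304416166 -0.028549080596242664
mark from c [0.6142 0.0848 0.0957]
punch [[0.5002 0.2696 0.1105]
 [0.4961 0.3791 0.1123]
 [0.4981 0.3237 0.1119]]
[0.5001 0.2695 0.112 ] [0.4977 0.2706 0.112 ]
[0.496 0.379 0.112] [0.4968 0.3791 0.112 ]
[0.4983 0.324  0.112 ] [0.4977 0.3236 0.112 ]
rack corners z.045 top [[0.518, 0.4102], [0.5243, 0.2388], [0.4745, 0.2375], [0.4694, 0.4072]]
rack corners scene [[0.5173, 0.4091], [0.5231, 0.2417], [0.4759, 0.2396], [0.4677, 0.4047]]
```

Measurements agree with the given sizes: punch tops come out at z≈0.111 with 55 mm pitch, plate residuals are under 1 mm, and the tilt is 0.178 rad.

- **Thick punch:** (0.4995, 0.270), with the rack yawed by +0.036.
- **Mark:** (0.614, 0.085, 0.0955), with the rest yawed by −0.03.

The tool always points straight down, so I'll have to pivot the punch about the pads (tool y), using the rack hole as a stop for the tip. First I'll travel over to the rack.

>>> move_arm(deltas=[[[0.688,-0.895,-0.0375,0.099,0.06],[0.688,-0.895,-0.0375,0.099,0.06],[0.688,-0.895,-0.0375,0.099,0.06],[0.688,-0.895,-0.0375,0.099,0.06],[0.688,-0.895,-0.0375,0.099,0.06],[0.688,-0.895,-0.0375,0.099,0.06],[0.688,-0.895,-0.0375,0.099,0.06],[0.688,-0.895,-0.0375,0.099,0.06],[0.688,-0.895,-0.0375,0.099,0.06],[0.688,-0.895,-0.0375,0.099,0.06],[0.688,-0.895,-0.0375,0.099,0.06],[0.688,-0.895,-0.0375,0.099,0.06]]], squeeze=30)

```text
clock: 1.3
position: [0.3788, -0.0067, 0.2593]
ee_rot: [0.0, 1.0, 0.018, 0.0]
contact_force: [1.3, -0.6, -1.0]
width: 0.0395
gripper_force: 0.0
```

```bash
cat >>h.py <<'E'
from scipy.spatial.transform import Rotation as Ro
def go(tgt,yaw):
    s=manip.get_state();q=s["ee_rot"];M=Ro.from_quat(np.r_[q[1:],q[0]]).as_matrix()
    y=np.arctan2(M[1,0],M[0,0]);d=(M.T@(np.array(tgt)-s["position"]))/.8
    print("t",round(s["clock"],2),"pos",s["position"].round(4),"yaw",y.round(4),"zax",M[:,2].round(3),"q",s["qpos"].round(2),"F",s["contact_force"].round(2),"w",round(s["width"],4),"gf",round(s["gripper_force"],1))
    print("delta",d.round(4),"twist",(-(yaw-y)/np.radians(120)).round(4))
E
python3 -c "
from h import *
go([.4995,.270,.20],.036)"
```

```text
t 1.3 pos [ 0.3788 -0.0067  0.2593] yaw 0.0356 zax [ 0.001 -0.001 -1.   ] q [-0.2  -0.04  1.83 -0.    1.35  1.33] F [ 1.26 -0.6  -0.97] w 0.0395 gf 0.0
delta [ 0.1631 -0.3404  0.074 ] twist -0.0002
```

>>> move_arm(deltas=[[[0.163,-0.34,0.074,0,0.06],[0.163,-0.34,0.074,0,0.06],[0.163,-0.34,0.074,0,0.06],[0.163,-0.34,0.074,0,0.06],[0.163,-0.34,0.074,0,0.06],[0.163,-0.34,0.074,0,0.06],[0.163,-0.34,0.074,0,0.06],[0.163,-0.34,0.074,0,0.06],[0.163,-0.34,0.074,0,0.06],[0.163,-0.34,0.074,0,0.06]]])

```text
clock: 2.3
position: [0.4989, 0.2662, 0.2004]
ee_rot: [0.0, 1.0, 0.017, 0.0]
contact_force: [0.6, -0.4, 0.3]
width: 0.0398
gripper_force: 0.0
```

```bash
python3 -c "
from h import *
go([.4995,.270,.078],.036)"
```

```text
t 2.3 pos [0.4989 0.2662 0.2004] yaw 0.0341 zax [ 0.    -0.001 -1.   ] q [ 0.37  0.29  1.59 -0.    1.27  1.9 ] F [ 0.56 -0.38  0.28] w 0.0398 gf 0.0
delta [ 0.0009 -0.0048  0.153 ] twist -0.0009
```

>>> move_arm(deltas=[[[0.001,-0.005,0.06,0,0.06],[0.001,-0.005,0.12,0,0.06],[0.001,-0.005,0.153,0,0.06],[0.001,-0.005,0.153,0,0.06],[0.001,-0.005,0.153,0,0.06],[0.001,-0.005,0.153,0,1],[0.001,-0.005,0.153,0,1],[0.001,-0.005,0.153,0,1],[0.001,-0.005,0.153,0,1],[0.001,-0.005,0.153,0,1]]], squeeze=30)

```text
clock: 3.3
position: [0.5017, 0.2716, 0.08]
ee_rot: [-0.0, 1.0, 0.018, 0.002]
contact_force: [-0.3, -3.2, 6.5]
width: 0.0178
gripper_force: 33.3
```

```bash
python3 -c "
from h import *
go([.4995,.270,.108],.036)"
```

```text
t 3.3 pos [0.5017 0.2716 0.08  ] yaw 0.0361 zax [ 0.005  0.    -1.   ] q [ 0.38  0.4   1.75 -0.    0.99  1.91] F [-0.29 -3.21  6.46] w 0.0178 gf 33.3
delta [-0.0026  0.0019 -0.0351] twist 0.0
```

Gripped at 17.8 mm wide. Next I'll lift until only about 8 mm stays in the hole.

>>> move_arm(deltas=[[[0,0,-0.018,0,1],[0,0,-0.0375,0,1],[0,0,-0.0375,0,1],[0,0,-0.0375,0,1]]], squeeze=25)

```text
clock: 3.7
position: [0.5003, 0.2715, 0.108]
ee_rot: [0.0, 1.0, 0.018, 0.001]
contact_force: [1.0, -2.3, 0.8]
width: 0.0175
gripper_force: 32.4
```

```bash
python3 - <<'E'
from h import *
go([.4846,.270,.108],.036)
for n,x,y in(("scene",240,180),("top",220,205)):
    cv2.imwrite(f"pics/{n}1.png",manip.get_image(n)[...,::-1])
a=cv2.imread("pics/scene1.png");b=cv2.imread("pics/top1.png")
f=lambda i,x,y:cv2.resize(i[y:y+100,x:x+66],(396,600),interpolation=cv2.INTER_CUBIC)
cv2.imwrite("pics/c2.png",np.hstack([f(a,250,170),f(b,220,170)]))
E
```

```text
t 3.7 pos [0.5003 0.2715 0.108 ] yaw 0.0356 zax [ 0.001  0.    -1.   ] q [ 0.38  0.37  1.71 -0.    1.06  1.91] F [ 1.05 -2.25  0.76] w 0.0175 gf 32.4
delta [-0.0197  0.0012  0.    ] twist -0.0002
```

View pics/c2.png

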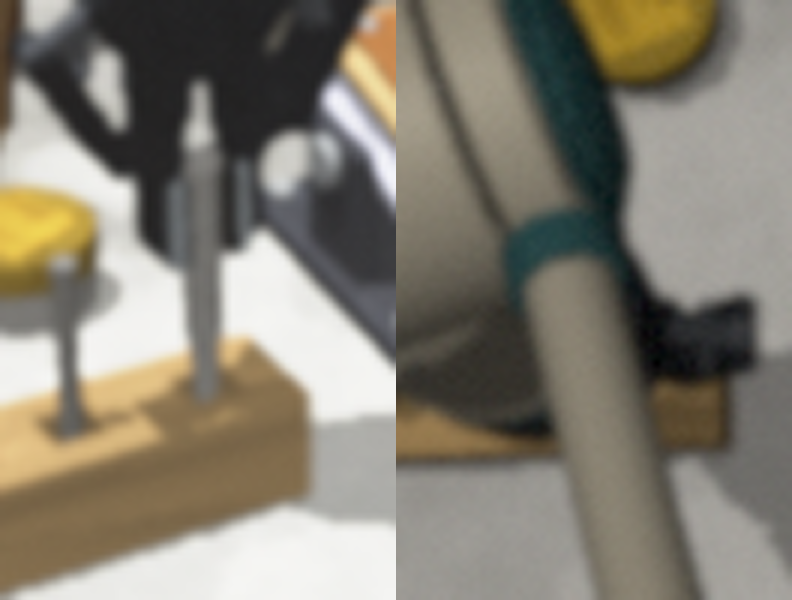

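The scene view shows the punch upright in the pads, with its lower end still in the end hole at crop (205,395). The arm hides the grip in the top view. Next I'll draw the tool back along −x so the hole edge tips the punch about the pad axis.

>>> move_arm(deltas=[[[-0.004,0,0,0,1],[-0.008,0,0,0,1],[-0.012,0,0,0,1],[-0.016,0,0,0,1],[-0.0205,0,0,0,1],[-0.0205,0,0,0,1],[-0.0205,0,0,0,1]]], squeeze=20)

```text
clock: 4.5
position: [0.4851, 0.2709, 0.1077]
ee_rot: [0.0, 1.0, 0.018, 0.002]
contact_force: [3.2, -2.8, 0.8]
width: 0.0172
gripper_force: 32.5
```

```bash
python3 - <<'E'
from h import *
go([.4846,.270,.178],.036)
E
```

```text
t 4.5 pos [0.4851 0.2709 0.1077] yaw 0.0359 zax [ 0.003 -0.    -1.   ] q [ 0.39  0.35  1.75 -0.    1.04  1.92] F [ 3.19 -2.85  0.81] w 0.0172 gf 32.5
delta [-0.0004  0.0011 -0.0879] twist -0.0001
```

>>> move_arm(deltas=[[[0,0,-0.02,0,1],[0,0,-0.06,0,1],[0,0,-0.1,0,1],[0,0,-0.1,0,1],[0,0,-0.1,0,1]]], squeeze=30)

```text
clock: 5.0
position: [0.4827, 0.2715, 0.1873]
ee_rot: [-0.0, 1.0, 0.018, -0.001]
contact_force: [0.1, 0.4, -1.8]
width: 0.0174
gripper_force: 32.4
```

```bash
python3 - <<'E'
from h import *
go([.6,.0847,.25],-.03)
a=manip.get_image("scene")[...,::-1];cv2.imwrite("pics/scene2.png",a)
cv2.imwrite("pics/c3.png",cv2.resize(a[130:230,240:340],(600,600),interpolation=cv2.INTER_CUBIC))
E
```

```text
t 5.0 pos [0.4827 0.2715 0.1873] yaw 0.0353 zax [-0.001  0.001 -1.   ] q [0.39 0.28 1.63 0.   1.23 1.92] F [ 0.11  0.38 -1.78] w 0.0174 gf 32.4
delta [ 0.1382  0.2384 -0.0788] twist 0.0312
```

View pics/c3.png

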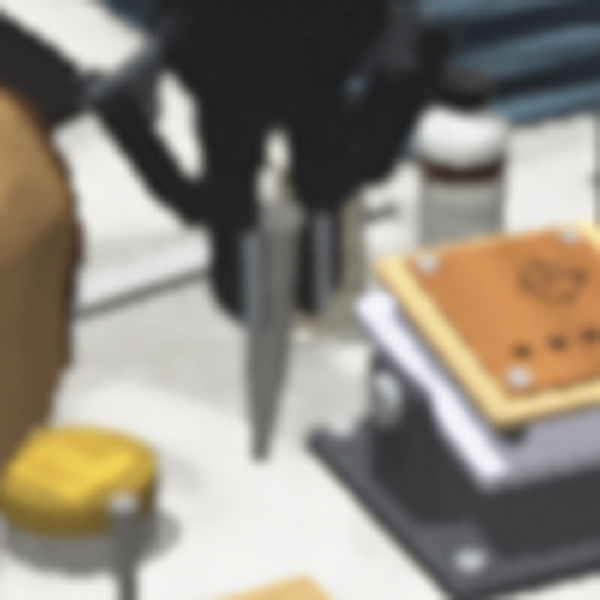

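The scene view shows the punch held clear of the rack and leaning, with its tip at crop (262,458), which is scene (283.2,205.9). I'll cast that ray onto the tool x–z plane to get the lean.

```bash
python3 - <<'E'
from h import *
K,R,t=PM("scene");C=-(R.T@t).ravel()
p=np.array([.4827,.2715,.1873]);yaw=.0353;ex=np.array([np.cos(yaw),np.sin(yaw),0]);ny=np.array([-np.sin(yaw),np.cos(yaw),0])
g=p+[0,0,.011]
def pt(X,Y):
    d=R.T@np.linalg.inv(K)@[240+X/6-.42,130+Y/6-.42,1];P=C+d*((g-C)@ny)/(d@ny);v=P-g;return np.round([v@ex,v[2]],4)
for q in[(262,458),(268,400),(276,300),(280,220),(281,200),(279,145)]:print(q,pt(*q))
# projection predictions of tip for tilts
for th in(.0,.1,.18,.26):
    X=g+ex*(.084*np.sin(th))-[0,0,.084*np.cos(th)];u=proj("scene",X)[0];print(th,((u-[240,130]+.42)*6).round(0))
E
```

```text
(262, 458) [ 0.0125 -0.0799]
(268, 400) [ 0.0066 -0.0539]
(276, 300) [-0.0014 -0.0116]
(280, 220) [-0.0057  0.02  ]
(281, 200) [-0.0068  0.0278]
(279, 145) [-0.0062  0.0474]
0.0 [278. 483.]
0.1 [268. 472.]
0.18 [259. 462.]
0.26 [250. 450.]
```

The lean is about 0.18 rad, matching the board. The tip sits +12.5 mm in tool x and 69 mm below the TCP. Now I'll hover above the mark.

>>> move_arm(deltas=[[[0,0,-0.04,0,1],[0.05,0.08,-0.04,0.0312,1],[0.09,0.14,-0.04,0.0312,1],[0.12,0.19,-0.04,0.0312,1],[0.134,0.225,-0.03,0.0312,1],[0.134,0.238,-0.0225,0.0312,1],[0.134,0.238,-0.0225,0.0312,1],[0.134,0.238,-0.0225,0.0312,1],[0.134,0.238,-0.0225,0.0312,1]]])

```text
clock: 5.95
position: [0.5966, 0.0859, 0.2048]
ee_rot: [-0.0, 1.0, -0.014, -0.001]
contact_force: [0.2, 0.8, -0.2]
width: 0.0173
gripper_force: 32.3
```

```bash
python3 - <<'E'
from h import *
go([.5997,.0852,.175],-.03)
a=manip.get_image("scene")[...,::-1];b=manip.get_image("top")[...,::-1]
f=lambda i,x,y:cv2.resize(i[y:y+80,x:x+66],(396,480),interpolation=cv2.INTER_CUBIC)
cv2.imwrite("pics/c4.png",np.hstack([f(a,295,125),f(b,300,140)]))
E
```

```text
t 5.95 pos [0.5966 0.0859 0.2048] yaw -0.029 zax [-0.002  0.001 -1.   ] q [0.03 0.34 1.5  0.   1.31 1.63] F [ 0.24  0.84 -0.16] w 0.0173 gf 32.3
delta [0.004  0.0007 0.0373] twist 0.0005
```

View pics/c4.png

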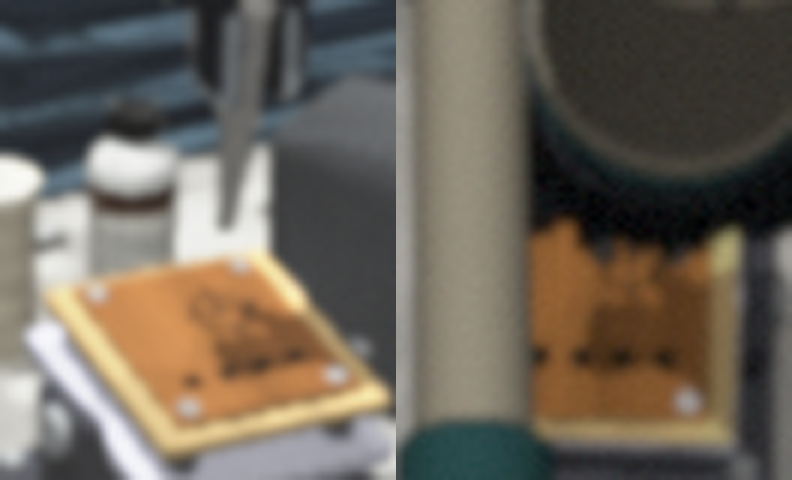

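The scene view shows the tip at crop (226,228), which is scene (332.2,162.6), hovering above the mark at crop (222,312). The arm hides the tip in the top view. I'll check the expected tip against that and then descend.

```bash
python3 - <<'E'
from h import *
p=np.array([.5966,.0859,.2048]);ex=np.array([1,-.03,0])
print(proj("scene",p+.0125*ex-[0,0,.069]), proj("scene",[.614,.0847,.0955]))
K,R,t=PM("scene");C=-(R.T@t).ravel();d=R.T@np.linalg.inv(K)@[332.25,162.6,1]
ny=np.array([.029,1,0]);P=C+d*((p-C)@ny)/(d@ny);print(P-p)
n=np.array([-.1775,.0,.984]);
tip=p+.0125*ex-[0,0,.069];h=(tip-[.614,.0847,.0955])@n;print("height",h,"lateral",tip-h*n-[.614,.0847,.0955])
E
```

```text
[[332.51018704 162.42833301]] [[331.43321525 176.41192666]]
[ 0.01377071 -0.00039935 -0.06997217]
height 0.040524950000000004 lateral [0.00229318 0.000825   0.00042345]
```

>>> move_arm(deltas=[[[0.002,0.001,0.02,0,1],[0.004,0.001,0.035,0,1],[0.0045,0.001,0.0437,0,1],[0.0045,0.001,0.0437,0,1],[0.0045,0.001,0.0437,0,1],[0.0045,0.001,0.0437,0,1]]], squeeze=40)

```text
clock: 6.65
position: [0.6015, 0.0838, 0.1713]
ee_rot: [0.0, 1.0, -0.015, 0.001]
contact_force: [-0.3, 0.3, -0.8]
width: 0.017
gripper_force: 40.5
```

```bash
python3 - <<'E'
from h import *
go([.601,.0851,.165],-.03)
a=manip.get_image("scene")[...,::-1];cv2.imwrite("pics/s5.png",a)
cv2.imwrite("pics/c5.png",cv2.resize(a[130:210,295:375],(600,600),interpolation=cv2.INTER_CUBIC))
E
```

```text
t 6.65 pos [0.6015 0.0838 0.1713] yaw -0.0298 zax [ 0.001 -0.    -1.   ] q [ 0.02  0.37  1.54 -0.    1.23  1.62] F [-0.32  0.35 -0.79] w 0.017 gf 40.5
delta [-0.0007 -0.0017  0.0078] twist 0.0001
```

View pics/c5.png

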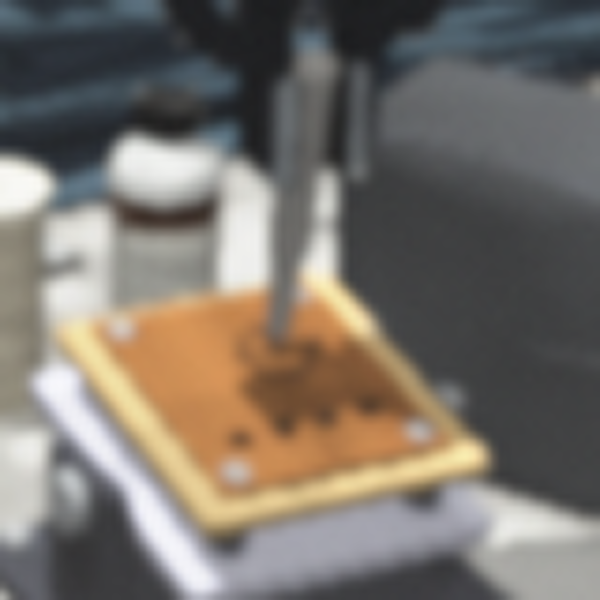

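The tip is at crop (276,345), which is scene (331.4,175.6), just above the cross at about crop (281,353). I'll check the residual offset numerically.

```bash
python3 - <<'E'
from h import *
p=np.array([.6015,.0838,.1713])
k=lambda X:((proj("scene",X)[0]-[295,130]+.43)*7.5).round(0)
tip=p+[.0132,-.0004,-.0695]
print("exp tip",k(tip),"mark",k([.614,.0847,.0955]),"dx5",k(tip+[.005,0,0])-k(tip),"dz5",k(tip+[0,0,.005])-k(tip),"dy5",k(tip+[0,.005,0])-k(tip))
# crop compare at original image for drift-free mark
E
```

```text
exp tip [279. 333.] mark [276. 351.] dx5 [-7. -6.] dz5 [  1. -14.] dy5 [-13.   3.]
```

>>> move_arm(deltas=[[[0,-0.0015,0.0015,0,1],[0,-0.0015,0.003,0,1],[0,-0.0015,0.004,0,1],[0,-0.0015,0.004,0,1]]])

```text
clock: 7.1
position: [0.601, 0.0848, 0.1673]
ee_rot: [0.0, 1.0, -0.015, -0.0]
contact_force: [0.7, 0.7, -1.4]
width: 0.0174
gripper_force: 40.5
```

>>> move_arm(deltas=[[[0,0,0.001,0,1],[0,0,0.002,0,1],[0,0,0.0025,0,1],[0,0,0.0025,0,1]]])

```text
clock: 7.5
position: [0.6012, 0.0849, 0.1656]
ee_rot: [0.0, 1.0, -0.015, 0.0]
contact_force: [-0.0, -0.1, -0.3]
width: 0.0173
gripper_force: 40.6
```

>>> move_arm(deltas=[[[0.0002,0,0.001,0,1],[0.0004,0,0.002,0,1],[0.0004,0,0.002,0,1],[0.0004,0,0.002,0,1]]])

```text
clock: 7.9
position: [0.6015, 0.0849, 0.164]
ee_rot: [0.0, 1.0, -0.015, 0.0]
contact_force: [-0.7, -0.4, 2.1]
width: 0.0173
gripper_force: 40.7
```

>>> move_arm(deltas=[[[0.0002,0,0.001,0,1],[0.0004,0,0.002,0,1],[0.0004,0,0.002,0,1],[0.0004,0,0.002,0,1]]])

```text
clock: 8.3
position: [0.6018, 0.0849, 0.1624]
ee_rot: [0.0, 1.0, -0.015, 0.0]
contact_force: [-0.7, 1.0, 4.0]
width: 0.0171
gripper_force: 40.9
```

>>> move_arm(deltas=[[[0.0002,0,0.001,0,1],[0.0003,0,0.0018,0,1],[0.0003,0,0.0018,0,1],[0.0003,0,0.0018,0,1],[0.0003,0,0.0018,0,1]]])

```text
clock: 8.8
position: [0.6021, 0.0849, 0.1609]
ee_rot: [0.0, 1.0, -0.015, 0.0]
contact_force: [-1.6, -0.5, 4.7]
width: 0.0172
gripper_force: 41.1
```

```bash
python3 - <<'E'
from h import *
go([.601,.0851,.165],-.03)
F=[]
for i in range(6):
    a=manip.get_image("scene")[...,::-1];F.append(manip.get_state()["contact_force"])
print(np.mean(F,0))
cv2.imwrite("pics/s6.png",a);o=cv2.imread("pics/scene0.png")
f=lambda i:cv2.resize(i[125:215,295:375],(400,450),interpolation=cv2.INTER_CUBIC)
cv2.imwrite("pics/c6.png",np.hstack([f(o),f(a)]))
E
```

```text
t 8.8 pos [0.6021 0.0849 0.1609] yaw -0.0299 zax [ 0. -0. -1.] q [ 0.03  0.38  1.56 -0.    1.21  1.63] F [-1.6  -0.47  4.72] w 0.0172 gf 41.1
delta [-0.0014 -0.0003 -0.0051] twist 0.0001
[-0.40107612 -0.08880727  4.56636081]
```

View pics/c6.png

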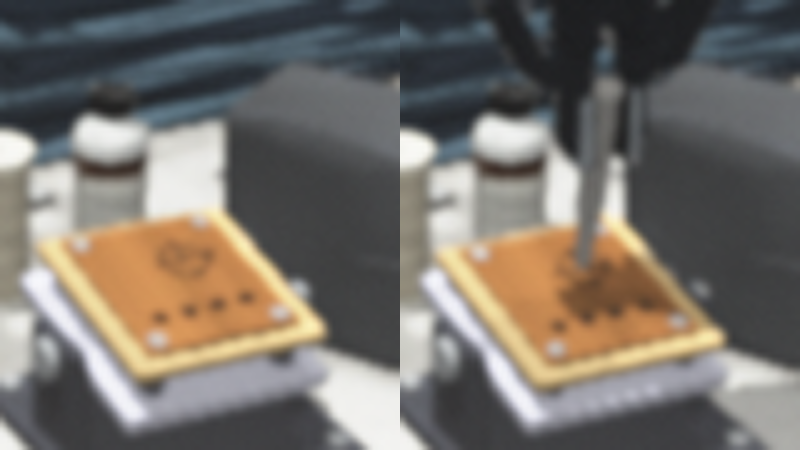

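In the left (start) half the cross is at about (185,259) and the near-left screw at (157,339). In the right half the screw is at (556,349), about 2 px or 4 mm lower, and the tip is at (582,266). The cross has moved to about (585,268), so the tip is within about 2 mm of it. The net push is about 5 N and the lean looks unchanged, so I'm handing in.

```bash
python3 -c "
from rig import manip
print(manip.sign_off())"
```

```text
the job is handed in; nothing more can be done
None
```

I handed the job in with the thickest punch held in the gripper, its tip within about 2 mm of the cross, roughly square to the board and pressing at about 5 N with the board about 4 mm down, all as I measured it; the hand-in returned no verdict.

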